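Lock the chip in the programmer and start it

ROBOT

A 6-joint arm with a two-finger parallel gripper is mounted at the origin on a cart in front of the work surface, level with it; the furniture and walls round the work are solid. World frame = base frame: x ahead of the robot, y to its left, z up, the work surface at z = 0. Lengths are in m, angles in degrees, forces in N, time in s.
With the tool pointing down it reaches from about 0.4 to 0.825 m from the base axis. Payload 7 kg.
Tool frame: the origin (TCP) lies midway between the tips of the shut fingers; the grasp point (between the pads) lies 19 mm behind it (ctrl.hold_point_z is the distance from the TCP to the grasp point, in m); z points along the fingers, y is the line along which they close (so a half turn about z gives the same grasp; the last joint's range is limited). The gripper opens to 88 mm and grips with 3 to 60 N. Pads are 19 mm wide; open, the fingers measure 130 mm over their backs; the gripper's body (78 mm by 193 mm) begins 47 mm behind the grasp point.
Start: joints at [82.454, 20.546, 0.682, 0, -70.136, -16.507], TCP at [0.275, 0.616, 0.227] pointing down, gripper open.
Joint ranges: [-176.03, 176.03], [-82.01, 121.73], [-58.28, 71.71], [-173.87, 95.51], [-174.79, -0.11], [-173.66, 173.66]. Speed limits (degrees/s): [136.94, 136.94, 172.46, 180, 180, 180].

INTERFACE

Orientations are given as [roll, pitch, yaw] about the fixed x, y, z axes, in that order (R = Rz(yaw) Ry(pitch) Rx(roll)).
In Python, from plant import ctrl gives the robot as it stands.
- The arm moves only by the tool apply_moves, never from a script. Its argument "deltas" is a list of rows, each an object with "fingers": the finger opening in mm, from 0 to 87.6; "delta_pos": the shift along the tool's x, y, z in mm, a list of three; "angular": the turn, a rotation vector about the tool's x, y, z in degrees, a list of three. A call has 1 to 10 rows; each row is the pose to reach, as a shift and turn from the pose commanded when the call began, along the tool's axes at that moment; what a row does not reach only later rows make up. A row lasts 1/10 s, in which the tool goes at most 50 mm and 8.59 degrees, less where a joint would pass 70% of its speed; a pose out of reach is approached as far as the arm can. A call with a gripper value outside its range is refused whole. The fingers move at their own pace and stop on an object; the grip force is fixed at half the most. Time passes only in rows, so rows that repeat a pose let the fingers close. It gives the time, the measured TCP pose, the force, the opening and the grip force at its end, in the units of the state.
- ctrl.get_obs(): the state, without advancing time (a new reading comes with each control period).
- ctrl.snapshot(name): name is "side" or "top" or "wrist"; returns the picture (420x560x3 uint8, red, green, blue); there is no depth.
- ctrl.camera_params(name): a dict with "fx", "fy", "cx", "cy" (pixels), "cam_to_world" (4x4, takes a point from camera to world coordinates); the wrist camera has in their place "mount" (4x4, takes a point from camera to tool coordinates, whose origin is the TCP and whose axes are the flange's). Camera axes: x right, y up, looking along -z (the intrinsics and any distortion apply to the point x, -y, -z); pixel columns grow to the right and rows downward; lengths in m; the calibration is good to about 2 mm. A picture is of the moment at which its call begins: read the wrist's pose just before it. camera_params takes no time and is no camera call.
- ctrl.close_job(): hands the job in; it is judged then, once.
The state is a dict: "clock": time; "joint_pos": joint angles; "qvel": joint speeds; "tau": joint torques, N m; "tool_pos": TCP position; "orientation": TCP orientation; "force": force on the tool from outside, world axes, zero at the start; "moment": the same for the moment, N m; "opening": finger opening in m; "gripper_force": force on a finger pad.
Only numpy, scipy, OpenCV 4.12 (cv2) and the standard library are available. Lean on these libraries where they do the work, as an engineer would, in place of code of your own. Each camera call takes 0.05 s, during which the arm holds its last target. There are 200 camera calls.

TASK

A chip is waiting in the open socket of the chip programmer. With the fingertips only, and a light touch throughout, push the socket's lever down flat to lock the chip, then press the black power rocker over to on, then tap the green start key and let it spring back. Do not press the red stop key, do not shove or lift the programmer, and leave everything else on the bench where it lies.

Things in the scene. Friction and masses are not known exactly. Their poses are not given: they have to be found in the camera images.
- programmer: Chip programmer: pale grey box on a dark base, 150 mm deep (its x) x 200 wide (its y) x 40 high, 1.1 kg, loose. Origin: centre of its underside; x points from its front (keys) to its back, y to its left, z up. Top panel at z 40: socket on the left, power rocker back right, two keys front right. The blue-green socket covers x -13 to 63, y 37 to 67 mm; it and its chip reach up to z 56 mm
- zif_lever (a joint): Lever of the socket, rad: 0 = lying flat toward the front, chip locked; it starts raised (0.9 to 1.25) and stays wherever it is left (friction: about 1.5 N at the knob). Turning from raised to flat its knob moves to the programmer's front (-x) and down; a straight press from above on a steep lever jams, so push it over from the socket side first, then down
- lever_knob (a point): Centre of the black knob (10 mm thick, 12 mm long) at the end of the 4 mm thick steel lever, 37 mm from the pivot
- lever_pivot (a point): Pivot of the lever, at the front end of the socket: x -15, y 52, z 49 mm in the programmer's frame. The axis is the programmer's y. With the lever flat the knob's centre is at this height, 37 mm in front of it, 9 mm above the panel
- power_rocker (a joint): Power rocker, black, 37 mm long (programmer's x) and 20 mm wide, with a V-shaped top, pivot at x 33, y -74 mm and 3.5 mm above the panel; rad: 0 = off (far half stands up, near half level), 0.36 = on (far half level, 3.5 mm above the panel). It tilts when its raised far half is pushed down with about 2 N, and stays where it is left: push it fully over
- rocker_far_end (a point): Point to press on the rocker: on the top of its raised far half (white dash), 13 mm from the pivot toward the programmer's back. It goes down about 4.6 mm from off to on. A fingertip that also rests on the near half blocks the rocker
- start_key (a joint): Green start key, m: 0 = up, 0.006 = fully down; springs back by itself; about 3.5 N half-way, 5.6 N fully down. It counts as tapped from 0.003 (half-way). Nothing on the programmer should be pushed with more than 30 N
- start_key_top (a point): Centre of the top of the green start key, 19 mm across, 9 mm above the panel when up; x -46, y -70 mm in the programmer's frame. It moves down with the key
- stop_key (a joint): Red stop key, as the green one; 52 mm to the left of it
- stop_key_top (a point): Centre of the top of the red stop key; x -46, y -18 mm in the programmer's frame
- chip_foam: Black foam pad with three spare chips on it, 60 x 85 x 12 mm, loose on the bench; origin: centre of its underside
- tweezers_straight: Straight steel tweezers, 123 mm long (its y), 12 mm wide, 9 mm high, lying loose beside the programmer; origin: centre of the underside
- parts_box: Small grey parts box, 107 x 68 x 26 mm, loose; origin: centre of its underside
- spare_board_b: Blue circuit board, 50 x 50 x 10 mm, loose; origin: centre of its underside
- flux_bottle: Orange flux bottle with a blue spout, 18 x 28 x 94 mm, standing loose; origin: centre of its underside
- tape_roll: Roll of orange tape, 66 mm across, 15 mm high, loose; origin: centre of its underside

How it is judged:
By the outcome, as a careful person would: the job done as asked, in the order asked, and still so for the second after the job is handed in, with the robot touching nothing.
It also fails if it takes over 45 s, if anything falls off the work surface, if the arm or the gripper's body presses on something with over 40 N, if the wrist force passes 120 N, or if a joint passes its speed limit or range.

## Working session

There is one attempt and no reset: what is moved stays moved. The work goes in short steps, Python scripts to look and compute and a tool call to move; the robot and the scene stay as the last step left them, time stands still between calls to the robot, and variables do not carry over. Pictures are saved under pics/ and viewed, at most 10 in all, crops included, and the job is handed in when it is done.

Besides the shell and the picture viewer there is one more tool, called after "Request:" by a JSON object that holds its "fn" and its "kwargs". apply_moves: Moves the arm, as the interface text tells. Its arguments: {"type":"object","properties":{"deltas":{"type":"array"}},"required":["deltas"]}

```bash
mkdir -p pics; ls
python3 - <<'E'
from plant import ctrl
import cv2,numpy as np
o=ctrl.get_obs(); print({k:np.round(v,4).tolist() for k,v in o.items()})
for n in("top","side"):
    im=ctrl.snapshot(n); cv2.imwrite(f"pics/{n}0.png",im[:,:,::-1])
    p=ctrl.camera_params(n); print(n,{k:np.round(v,4).tolist() if not isinstance(v,str) else v for k,v in p.items()})
p=ctrl.camera_params("wrist");print({k:np.round(v,4).tolist() for k,v in p.items()})
E
```

```text
pics
{'clock': 0.0, 'joint_pos': [82.4541, 20.5917, 0.6341, -0.02, -70.1352, -16.5062], 'qvel': [0.0227, 0.0673, -0.0002, -0.1216, -0.0359, -0.1711], 'tau': [0.0002, -58.2717, 29.3053, 6.9975, 0.007, -0.0001], 'tool_pos': [0.2749, 0.6159, 0.2256], 'orientation': [179.9057, -0.0083, -24.0589], 'force': [0.3547, 0.9732, -0.453], 'moment': [-0.0373, -0.0349, 0.0316], 'gripper_force': 0.0, 'opening': 0.0876}
top {'fx': 412.4442, 'fy': 412.4442, 'cx': 279.3595, 'cy': 212.7949, 'cam_to_world': [[-0.0577, 0.9741, -0.2186, 0.2914], [-0.9983, -0.0557, 0.0153, 0.1766], [0.0028, 0.2191, 0.9757, 1.1368], [0.0, 0.0, 0.0, 1.0]]}
side {'fx': 418.7629, 'fy': 418.7629, 'cx': 276.2621, 'cy': 209.2244, 'cam_to_world': [[-0.9995, -0.0224, 0.0238, 0.5354], [0.0306, -0.3879, 0.9212, 0.9914], [-0.0114, 0.9214, 0.3883, 0.4049], [0.0, 0.0, 0.0, 1.0]]}
{'fx': 372.8492, 'fy': 372.8492, 'cx': 278.1463, 'cy': 207.4724, 'mount': [[0.0002, 0.9671, 0.2542, 0.0685], [1.0, -0.0, -0.0005, 0.0003], [-0.0005, 0.2542, -0.9671, -0.1571], [0.0, 0.0, 0.0, 1.0]]}
```

View pics/top0.png

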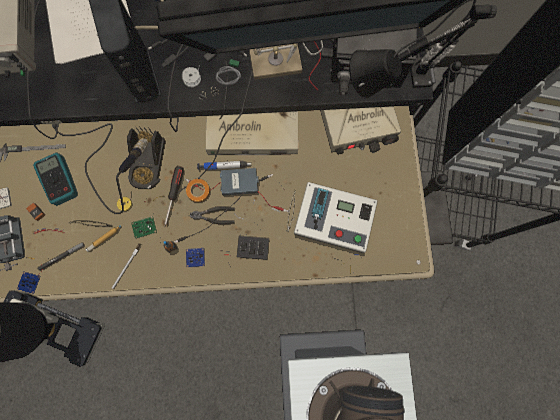

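View pics/side0.png

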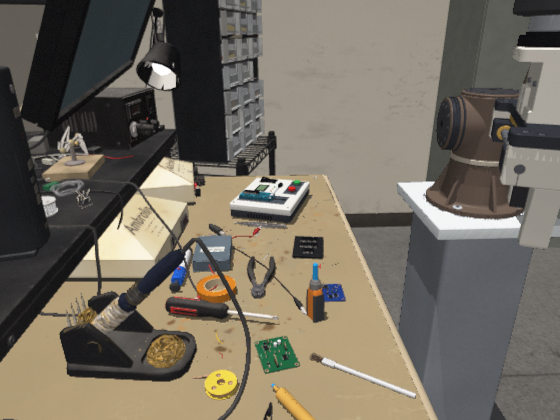

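Top view: the programmer is near (337,217), with its keys at (339,233) red and (358,239) green, the rocker near (365,212) and the socket near (318,203). Next I'll enlarge it.

Run:
```python
import cv2
im=cv2.imread("pics/top0.png")[170:262,282:392]
cv2.imwrite("pics/top0c.png",cv2.resize(im,None,fx=6,fy=6,interpolation=cv2.INTER_CUBIC))
```

```text
(no output)
```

View pics/top0c.png

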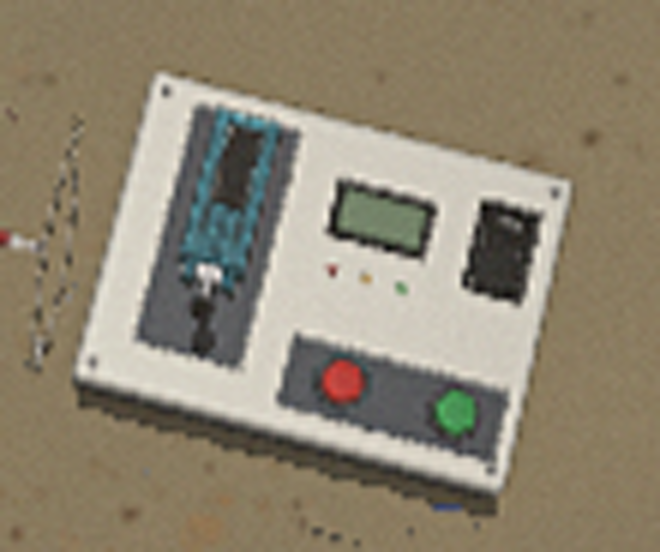

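Crop (6×): panel corners are at BL (157,75), BR (568,182), FR (498,490) and FL (77,378). The red key is at (344,381) and the green at (456,411). The tweezers lie to the left of the box.

```bash
cat > h.py <<'E'
from plant import ctrl
import numpy as np, cv2
from scipy.spatial.transform import Rotation as R
from scipy.optimize import least_squares
def wristT(o,p):
    T=np.eye(4); T[:3,:3]=R.from_euler('xyz',o['orientation'],degrees=True).as_matrix(); T[:3,3]=o['tool_pos']
    return T@p['mount']
def proj(P,T,p):
    c=(np.atleast_2d(P)-T[:3,3])@T[:3,:3]
    return np.c_[p['cx']+p['fx']*c[:,0]/-c[:,2], p['cy']+p['fy']*-c[:,1]/-c[:,2]]
def world(q,L):   # q = x,y,yaw(rad), L local mm
    L=np.atleast_2d(L)/1000.; return L@R.from_euler('z',q[2]).as_matrix().T+[q[0],q[1],0]
def fit(L,px,T,p,q0):
    f=lambda q:(proj(world(q,L),T,p)-px).ravel()
    s=least_squares(f,q0,x_scale=[.01,.01,.05]); return s.x,f(s.x).reshape(-1,2)
E
python3 - <<'E'
from h import *
p=ctrl.camera_params("top")
L=np.array([[75,100,40],[75,-100,40],[-75,-100,40],[-75,100,40],[-46,-18,49],[-46,-70,49]])
px=np.array([[157,75],[568,182],[498,490],[77,378],[344,381],[456,411]])/6+[282,170]
q,r=fit(L,px,p['cam_to_world'],p,[.5,.0,0]); print(q,np.degrees(q[2]),r.round(1).tolist())
print(world(q,[[-15,52,49],[33,-74,43.5],[-46,-70,49],[0,0,40]]).round(3))
E
```

```text
[ 0.51842498  0.00582319 -0.32125264] -18.406420163492882 [[-0.9, -0.9], [1.2, -0.4], [1.1, 0.8], [-1.3, 0.1], [-0.2, 0.1], [0.1, 0.1]]
[[ 0.521  0.06   0.049]
 [ 0.526 -0.075  0.044]
 [ 0.453 -0.046  0.049]
 [ 0.518  0.006  0.04 ]]
```

Request:
{"fn": "apply_moves", "kwargs": {"deltas": [{"fingers": 0, "delta_pos": [48, 46, 0], "angular": [0, 0, 0]}, {"fingers": 0, "delta_pos": [97, 91, 0], "angular": [0, 0, 0]}, {"fingers": 0, "delta_pos": [130, 122, 0], "angular": [0, 0, -1]}, {"fingers": 0, "delta_pos": [165, 155, 0], "angular": [0, 0, -2]}, {"fingers": 0, "delta_pos": [200, 188, 0], "angular": [0, 0, -3]}, {"fingers": 0, "delta_pos": [235, 221, 0], "angular": [0, 0, -4]}, {"fingers": 0, "delta_pos": [270, 254, 0], "angular": [0, 0, -5]}, {"fingers": 0, "delta_pos": [305, 287, 0], "angular": [0, 0, -5.6]}, {"fingers": 0, "delta_pos": [340, 320, 0], "angular": [0, 0, -5.6]}, {"fingers": 0, "delta_pos": [375, 353, 0], "angular": [0, 0, -5.6]}]}}

```text
clock: 1.1
tool_pos: [0.468, 0.1531, 0.2266]
orientation: [-180.0, -0.0, -18.4]
force: [1.0, 1.0, 0.2]
opening: 0.0132
gripper_force: 0.0
```

Request:
{"fn": "apply_moves", "kwargs": {"deltas": [{"fingers": 0, "delta_pos": [30, 35, 8], "angular": [0, 0, 0]}, {"fingers": 0, "delta_pos": [60, 70, 16], "angular": [0, 0, 0]}, {"fingers": 0, "delta_pos": [85, 98, 23], "angular": [0, 0, 0]}, {"fingers": 0, "delta_pos": [99, 115, 27], "angular": [0, 0, 0]}, {"fingers": 0, "delta_pos": [99, 115, 27], "angular": [0, 0, 0]}, {"fingers": 0, "delta_pos": [99, 115, 27], "angular": [0, 0, 0]}, {"fingers": 0, "delta_pos": [99, 115, 27], "angular": [0, 0, 0]}]}}

```text
clock: 1.8
tool_pos: [0.5252, 0.0151, 0.1996]
orientation: [-180.0, 0.0, -18.4]
force: [-0.2, 0.4, -0.4]
opening: 0.0006
gripper_force: 0.0
```

Run:
```python
from h import *
o=ctrl.get_obs(); im=ctrl.snapshot("wrist"); print(o['tool_pos'],o['orientation'],o['force'],o['opening'])
np.save("o1.npy",o,allow_pickle=True)
cv2.imwrite("pics/w1.png",im[:,:,::-1]); cv2.imwrite("pics/w1b.png",cv2.resize(im[:,:,::-1],(800,600),interpolation=cv2.INTER_CUBIC))
```

```text
[0.52523669 0.0150818  0.19960787] [-1.79994487e+02  3.66868944e-03 -1.84303155e+01] [-0.2039902   0.40516503 -0.39758762] 0.0005969634277057203
```

View pics/w1b.png

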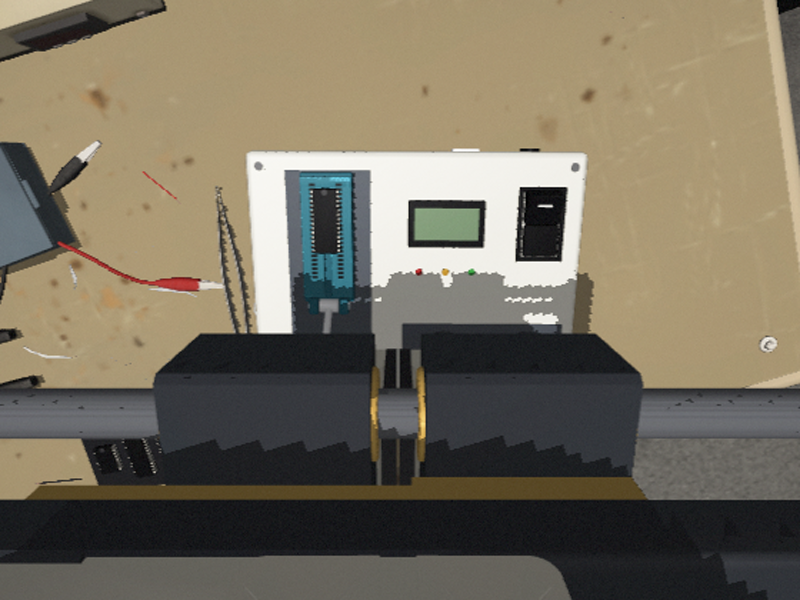

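The wrist view shows the panel's back corners at (247,153) and (587,155) and the rocker with its dash at (545,206). The fingers hide the lever and keys, so I'll back the tool toward the front.

Request:
{"fn": "apply_moves", "kwargs": {"deltas": [{"fingers": 0, "delta_pos": [-30, 4, 0], "angular": [0, 0, 0]}, {"fingers": 0, "delta_pos": [-60, 8, 0], "angular": [0, 0, 0]}, {"fingers": 0, "delta_pos": [-88, 11, 0], "angular": [0, 0, 0]}, {"fingers": 0, "delta_pos": [-88, 11, 0], "angular": [0, 0, 0]}, {"fingers": 0, "delta_pos": [-88, 11, 0], "angular": [0, 0, 0]}]}}

```text
clock: 2.35
tool_pos: [0.4384, 0.033, 0.2004]
orientation: [-179.9, -0.1, -18.3]
force: [1.1, 0.5, 0.5]
opening: 0.0005
gripper_force: 0.0
```

Run:
```python
from h import *
o=ctrl.get_obs(); im=ctrl.snapshot("wrist"); print(o['tool_pos'],o['orientation'],o['force'],o['opening'])
np.save("o2.npy",o,allow_pickle=True)
cv2.imwrite("pics/w2.png",im[:,:,::-1]); cv2.imwrite("pics/w2b.png",cv2.resize(im[:,:,::-1],(800,600),interpolation=cv2.INTER_CUBIC))
```

```text
[0.43844795 0.03302029 0.20039777] [-1.79912849e+02 -8.79708665e-02 -1.83029934e+01] [1.12406424 0.54934025 0.53895214] 0.00048057727276404555
```

View pics/w2b.png

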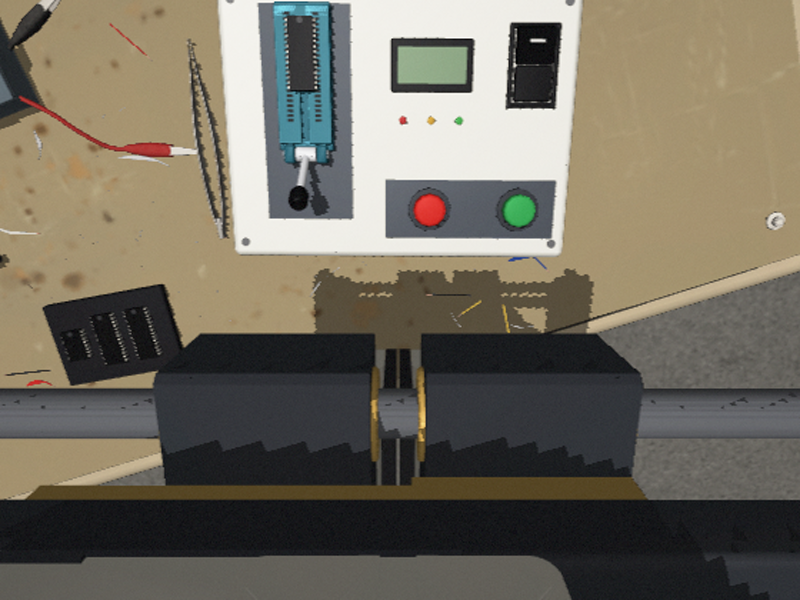

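The view shows the green key at (519,210), red at (430,210), the rocker centre near (534,65), the front corners at (236,254) and (563,255), and the knob at (299,197). Now I'll fit the pose and lever angle.

Run:
```python
from h import *
p=ctrl.camera_params("wrist"); k=560/800
o1=np.load("o1.npy",allow_pickle=True).item();o2=np.load("o2.npy",allow_pickle=True).item()
T1,T2=wristT(o1,p),wristT(o2,p)
L2=np.array([[-46,-18,49],[-46,-70,49],[-75,100,39],[-75,-100,39],[33,-74,42]]);x2=np.array([[430,210],[519,210],[236,254],[563,255],[534,65.5]])*k
L1=np.array([[75,100,39],[75,-100,39],[33,-74,42]]);x1=np.array([[247,153],[587,155],[541.5,224.5]])*k
f=lambda q:np.r_[proj(world(q,L2),T2,p)-x2,proj(world(q,L1),T1,p)-x1].ravel()
s=least_squares(f,[.518,.006,-.32],x_scale=[.01,.01,.05]);print(s.x,np.degrees(s.x[2]),f(s.x).reshape(-1,2).round(1).tolist())
for L,x,T in((L2,x2,T2),(L1,x1,T1)):
    q,r=fit(L,x,T,p,s.x);print(q,r.round(1).tolist())
q=s.x;np.save("q.npy",q)
for a in(.9,1.,1.1,1.2,1.25):print(a,(proj(world(q,[-15-37*np.cos(a),52,49+37*np.sin(a)]),T2,p)/k).round(1))
print("rocker far pt, pivot px",(proj(world(q,[[33+13*np.cos(.36),-74,43.5+13*np.sin(.36)],[-15,52,49]]),T2,p)/k).round(1))
```

```text
[ 0.5182071   0.00524992 -0.3233021 ] -18.523845937146064 [[0.1, 0.6], [1.2, 0.8], [-1.5, 1.8], [0.3, 2.1], [0.1, -0.2], [-2.8, -1.7], [2.5, -2.6], [0.1, 0.3]]
[ 0.51896929  0.00501157 -0.32451959] [[0.1, -0.4], [1.1, -0.0], [-1.8, 0.8], [0.3, 1.3], [0.2, -1.2]]
[ 0.51698321  0.00551168 -0.3227647 ] [[-2.6, -0.0], [2.5, -1.1], [0.1, 1.7]]
0.9 [[298.7 200.2]]
1.0 [[297.7 194.5]]
1.1 [[296.8 188.4]]
1.2 [[295.9 181.7]]
1.25 [[295.6 178.2]]
rocker far pt, pivot px [[538.5  38.7]
 [306.3 154.5]]
```

Request:
{"fn": "apply_moves", "kwargs": {"deltas": [{"fingers": 0, "delta_pos": [30, -20, 10], "angular": [0, 0, 0]}, {"fingers": 0, "delta_pos": [60, -40, 30], "angular": [0, 0, 0]}, {"fingers": 0, "delta_pos": [77, -51, 60], "angular": [0, 0, 0]}, {"fingers": 0, "delta_pos": [77, -51, 90], "angular": [0, 0, 0]}, {"fingers": 0, "delta_pos": [77, -51, 110], "angular": [0, 0, 0]}, {"fingers": 0, "delta_pos": [77, -51, 121], "angular": [0, 0, 0]}, {"fingers": 0, "delta_pos": [77, -51, 121], "angular": [0, 0, 0]}, {"fingers": 0, "delta_pos": [77, -51, 121], "angular": [0, 0, 0]}]}}

```text
clock: 3.2
tool_pos: [0.5284, 0.0562, 0.0792]
orientation: [-180.0, -0.0, -18.4]
force: [-0.7, -0.6, 0.7]
opening: 0.0
gripper_force: 0.0
```

```bash
cat >> h.py <<'E'
Q=np.array([.5187,.0051,np.radians(-18.5)])
def loc():
    o=ctrl.get_obs(); d=(o['tool_pos']-[Q[0],Q[1],0])@R.from_euler('z',Q[2]).as_matrix()
    print("local mm",(d*1000).round(1),"ori",o['orientation'].round(2),"F",o['force'].round(1),"t",round(o['clock'],2))
def crop(n,name,c,s):
    im=ctrl.snapshot(n)[c[1]:c[3],c[0]:c[2],::-1]; cv2.imwrite(f"pics/{name}.png",cv2.resize(im,None,fx=s,fy=s,interpolation=cv2.INTER_CUBIC))
E
python3 - <<'E'
from h import *
loc(); crop("side","s1",(200,120,340,230),5)
E
```

```text
local mm [-7.  51.6 79.2] ori [-1.7999e+02 -4.0000e-02 -1.8440e+01] F [-0.7 -0.6  0.7] t 3.2
```

View pics/s1.png

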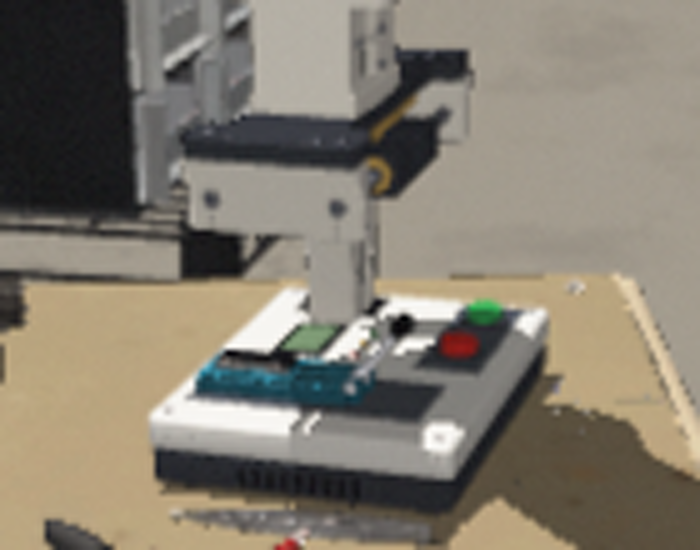

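The side view shows the fingertip at (340,315), on the socket side of the knob at (402,323). I'll start the push over.

Request:
{"fn": "apply_moves", "kwargs": {"deltas": [{"fingers": 0, "delta_pos": [-7, 0, 0], "angular": [0, 0, 0]}, {"fingers": 0, "delta_pos": [-12, 0, 0], "angular": [0, 0, 0]}, {"fingers": 0, "delta_pos": [-15, 0, 0], "angular": [0, 0, 0]}, {"fingers": 0, "delta_pos": [-17.5, 0, 0.7], "angular": [0, 0, 0]}, {"fingers": 0, "delta_pos": [-19.5, 0, 1.7], "angular": [0, 0, 0]}, {"fingers": 0, "delta_pos": [-22.5, 0, 3.7], "angular": [0, 0, 0]}, {"fingers": 0, "delta_pos": [-25.5, 0, 5.8], "angular": [0, 0, 0]}, {"fingers": 0, "delta_pos": [-25.5, 0, 5.8], "angular": [0, 0, 0]}, {"fingers": 0, "delta_pos": [-25.5, 0, 5.8], "angular": [0, 0, 0]}]}}

```text
clock: 4.15
tool_pos: [0.5031, 0.0641, 0.0726]
orientation: [180.0, 0.0, -18.4]
force: [0.7, 0.8, 0.6]
opening: 0.0006
gripper_force: 0.1
```

Run:
```python
from h import *
loc()
```

```text
local mm [-33.5  51.   72.6] ori [ 1.7998e+02  4.0000e-02 -1.8450e+01] F [0.7 0.8 0.6] t 4.15
```

Request:
{"fn": "apply_moves", "kwargs": {"deltas": [{"fingers": 0, "delta_pos": [-3, 0, 2.3], "angular": [0, 0, 0]}, {"fingers": 0, "delta_pos": [-5.6, 0, 4.6], "angular": [0, 0, 0]}, {"fingers": 0, "delta_pos": [-8.2, 0, 8], "angular": [0, 0, 0]}, {"fingers": 0, "delta_pos": [-10.7, 0, 11.2], "angular": [0, 0, 0]}, {"fingers": 0, "delta_pos": [-12.5, 0, 14], "angular": [0, 0, 0]}, {"fingers": 0, "delta_pos": [-13.7, 0, 16.5], "angular": [0, 0, 0]}, {"fingers": 0, "delta_pos": [-13.7, 0, 16.5], "angular": [0, 0, 0]}, {"fingers": 0, "delta_pos": [-13.7, 0, 16.5], "angular": [0, 0, 0]}]}}

```text
clock: 4.95
tool_pos: [0.49, 0.0683, 0.056]
orientation: [180.0, 0.0, -18.5]
force: [-0.4, 0.0, -0.0]
opening: 0.0004
gripper_force: 0.0
```

Run:
```python
from h import *
loc(); crop("side","s2",(200,120,340,230),5)
```

```text
local mm [-47.2  50.8  56. ] ori [ 1.7997e+02  4.0000e-02 -1.8460e+01] F [-0.4  0.  -0. ] t 4.95
```

View pics/s2.png

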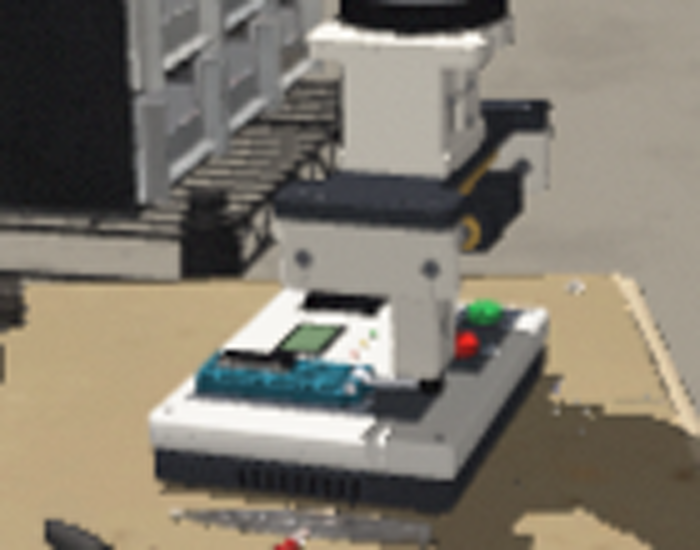

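The lever is nearly flat under the tip, with the knob at (430,385), and the box hasn't moved. I'll finish pressing gently.

Request:
{"fn": "apply_moves", "kwargs": {"deltas": [{"fingers": 0, "delta_pos": [-0.5, 0, 1], "angular": [0, 0, 0]}, {"fingers": 0, "delta_pos": [-0.5, 0, 1.7], "angular": [0, 0, 0]}, {"fingers": 0, "delta_pos": [-0.5, 0, 2.2], "angular": [0, 0, 0]}, {"fingers": 0, "delta_pos": [-0.5, 0, 2.2], "angular": [0, 0, 0]}, {"fingers": 0, "delta_pos": [-0.5, 0, 2.2], "angular": [0, 0, 0]}]}}

```text
clock: 5.5
tool_pos: [0.49, 0.0686, 0.0541]
orientation: [-180.0, -0.0, -18.5]
force: [-1.3, -1.6, 2.5]
opening: 0.0001
gripper_force: 1.1
```

Request:
{"fn": "apply_moves", "kwargs": {"deltas": [{"fingers": 0, "delta_pos": [0, 0, 0.3], "angular": [0, 0, 0]}, {"fingers": 0, "delta_pos": [0, 0, 0.6], "angular": [0, 0, 0]}, {"fingers": 0, "delta_pos": [0, 0, 0.6], "angular": [0, 0, 0]}, {"fingers": 0, "delta_pos": [0, 0, 0.6], "angular": [0, 0, 0]}]}}

```text
clock: 5.9
tool_pos: [0.4901, 0.0686, 0.0538]
orientation: [-180.0, -0.0, -18.4]
force: [-1.7, -0.7, 7.1]
opening: 0.0003
gripper_force: 3.2
```

The lever is on its stop at 7 N. I'll lift off and go over the rocker.

Request:
{"fn": "apply_moves", "kwargs": {"deltas": [{"fingers": 0, "delta_pos": [0, 0, -20], "angular": [0, 0, 0]}, {"fingers": 0, "delta_pos": [0, 0, -40], "angular": [0, 0, 0]}, {"fingers": 0, "delta_pos": [30, 39, -40], "angular": [0, 0, 0]}, {"fingers": 0, "delta_pos": [60, 78, -40], "angular": [0, 0, 0]}, {"fingers": 0, "delta_pos": [85, 111, -40], "angular": [0, 0, 0]}, {"fingers": 0, "delta_pos": [96, 125, -35], "angular": [0, 0, 0]}, {"fingers": 0, "delta_pos": [96, 125, -20], "angular": [0, 0, 0]}, {"fingers": 0, "delta_pos": [96, 125, -10], "angular": [0, 0, 0]}, {"fingers": 0, "delta_pos": [96, 125, -10], "angular": [0, 0, 0]}, {"fingers": 0, "delta_pos": [96, 125, -10], "angular": [0, 0, 0]}]}}

```text
clock: 6.9
tool_pos: [0.5413, -0.08, 0.0634]
orientation: [180.0, 0.0, -18.4]
force: [-0.7, 0.9, 0.5]
opening: 0.0004
gripper_force: 0.0
```

Run:
```python
from h import *
loc(); crop("side","s3",(200,120,340,230),5)
```

```text
local mm [ 48.5 -73.5  63.4] ori [ 1.7998e+02  3.0000e-02 -1.8400e+01] F [-0.7  0.9  0.5] t 6.9
```

View pics/s3.png

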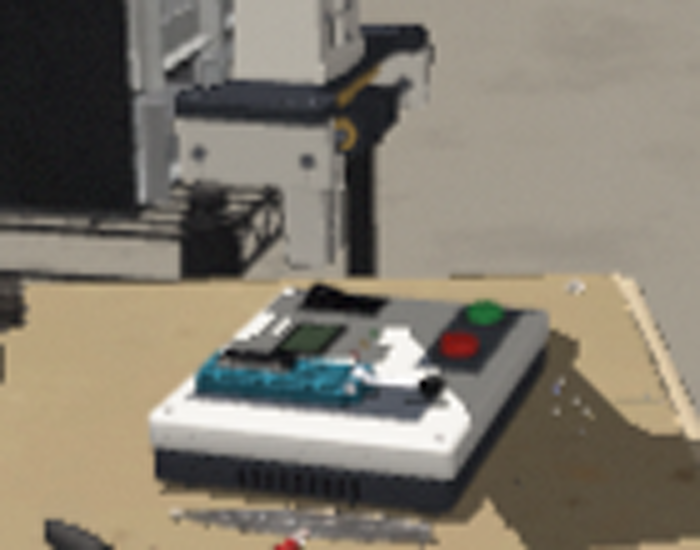

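The lever lies flat with its knob at (430,385), and the tip at (310,265) is above the rocker's raised far half. Pressing down.

Request:
{"fn": "apply_moves", "kwargs": {"deltas": [{"fingers": 0, "delta_pos": [0, 0, 6], "angular": [0, 0, 0]}, {"fingers": 0, "delta_pos": [0, 0, 11], "angular": [0, 0, 0]}, {"fingers": 0, "delta_pos": [0, 0, 13], "angular": [0, 0, 0]}, {"fingers": 0, "delta_pos": [0, 0, 15], "angular": [0, 0, 0]}, {"fingers": 0, "delta_pos": [0, 0, 17], "angular": [0, 0, 0]}, {"fingers": 0, "delta_pos": [0, 0, 18.5], "angular": [0, 0, 0]}, {"fingers": 0, "delta_pos": [0, 0, 18.5], "angular": [0, 0, 0]}, {"fingers": 0, "delta_pos": [0, 0, 18.5], "angular": [0, 0, 0]}]}}

```text
clock: 7.75
tool_pos: [0.5415, -0.0803, 0.045]
orientation: [-180.0, 0.0, -18.5]
force: [1.0, -0.2, 0.5]
opening: 0.0004
gripper_force: 0.4
```

Request:
{"fn": "apply_moves", "kwargs": {"deltas": [{"fingers": 0, "delta_pos": [0, 0, 0.7], "angular": [0, 0, 0]}, {"fingers": 0, "delta_pos": [0, 0, 1.2], "angular": [0, 0, 0]}, {"fingers": 0, "delta_pos": [0, 0, 1.2], "angular": [0, 0, 0]}, {"fingers": 0, "delta_pos": [0, 0, 1.2], "angular": [0, 0, 0]}]}}

```text
clock: 8.15
tool_pos: [0.5415, -0.0804, 0.0438]
orientation: [-180.0, -0.0, -18.5]
force: [1.0, -0.5, 0.9]
opening: 0.0006
gripper_force: 0.9
```

Request:
{"fn": "apply_moves", "kwargs": {"deltas": [{"fingers": 0, "delta_pos": [0, 0, 0.4], "angular": [0, 0, 0]}, {"fingers": 0, "delta_pos": [0, 0, 0.7], "angular": [0, 0, 0]}, {"fingers": 0, "delta_pos": [0, 0, 0.7], "angular": [0, 0, 0]}, {"fingers": 0, "delta_pos": [0, 0, 0.7], "angular": [0, 0, 0]}]}}

```text
clock: 8.55
tool_pos: [0.5416, -0.0803, 0.0437]
orientation: [-180.0, -0.0, -18.4]
force: [-1.4, -0.3, 8.0]
opening: 0.0008
gripper_force: 4.0
```

The rocker is on its stop at 8 N. I'll go over the green key.

Request:
{"fn": "apply_moves", "kwargs": {"deltas": [{"fingers": 0, "delta_pos": [0, 0, -15], "angular": [0, 0, 0]}, {"fingers": 0, "delta_pos": [0, 0, -32], "angular": [0, 0, 0]}, {"fingers": 0, "delta_pos": [-32, -1, -34], "angular": [0, 0, 0]}, {"fingers": 0, "delta_pos": [-64, -2, -34], "angular": [0, 0, 0]}, {"fingers": 0, "delta_pos": [-86, -3, -32], "angular": [0, 0, 0]}, {"fingers": 0, "delta_pos": [-94.5, -3.5, -24], "angular": [0, 0, 0]}, {"fingers": 0, "delta_pos": [-94.5, -3.5, -16], "angular": [0, 0, 0]}, {"fingers": 0, "delta_pos": [-94.5, -3.5, -13], "angular": [0, 0, 0]}, {"fingers": 0, "delta_pos": [-94.5, -3.5, -13], "angular": [0, 0, 0]}, {"fingers": 0, "delta_pos": [-94.5, -3.5, -13], "angular": [0, 0, 0]}]}}

```text
clock: 9.55
tool_pos: [0.4536, -0.0473, 0.0557]
orientation: [180.0, 0.0, -18.5]
force: [-0.4, -0.1, -0.1]
opening: 0.0006
gripper_force: 0.0
```

Run:
```python
from h import *
loc(); crop("side","s4",(200,120,340,230),5)
```

```text
local mm [-45.1 -70.4  55.7] ori [ 1.7997e+02  3.0000e-02 -1.8480e+01] F [-0.4 -0.1 -0.1] t 9.55
```

View pics/s4.png

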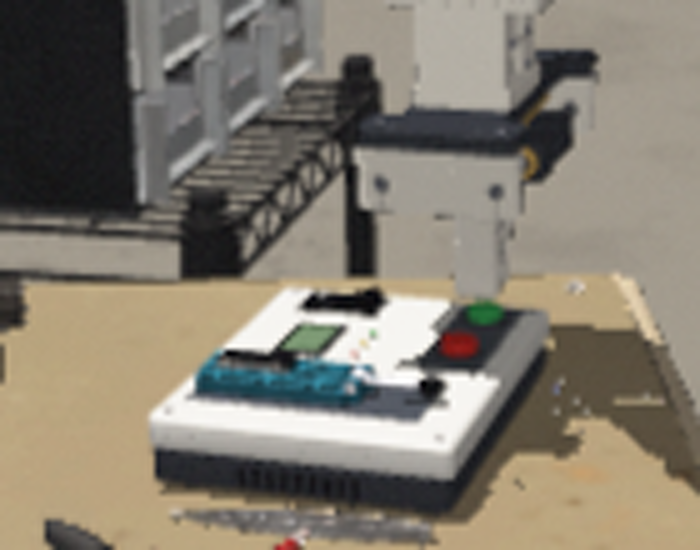

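The rocker has tipped over, with its near half up at (375,297). The tip is above the green key at (486,312) and clear of the red one. Tapping now.

Request:
{"fn": "apply_moves", "kwargs": {"deltas": [{"fingers": 0, "delta_pos": [-0.5, 0, 4], "angular": [0, 0, 0]}, {"fingers": 0, "delta_pos": [-0.5, 0, 7], "angular": [0, 0, 0]}, {"fingers": 0, "delta_pos": [-0.5, 0, 9], "angular": [0, 0, 0]}, {"fingers": 0, "delta_pos": [-0.5, 0, 11], "angular": [0, 0, 0]}, {"fingers": 0, "delta_pos": [-0.5, 0, 11.5], "angular": [0, 0, 0]}, {"fingers": 0, "delta_pos": [-0.5, 0, 11.5], "angular": [0, 0, 0]}, {"fingers": 0, "delta_pos": [-0.5, 0, 11.5], "angular": [0, 0, 0]}]}}

```text
clock: 10.3
tool_pos: [0.4526, -0.047, 0.0448]
orientation: [-180.0, -0.0, -18.4]
force: [0.1, -0.5, 4.4]
opening: 0.0008
gripper_force: 2.1
```

It read 4.4 N at 4.2 mm down, which matches the key's spring and is past half-way. Retracting.

Request:
{"fn": "apply_moves", "kwargs": {"deltas": [{"fingers": 0, "delta_pos": [0, 0, -5], "angular": [0, 0, 0]}, {"fingers": 0, "delta_pos": [0, 0, -20], "angular": [0, 0, 0]}, {"fingers": 0, "delta_pos": [0, 0, -55], "angular": [0, 0, 0]}, {"fingers": 0, "delta_pos": [-10, -20, -90], "angular": [0, 0, 0]}, {"fingers": 0, "delta_pos": [-25, -45, -125], "angular": [0, 0, 0]}, {"fingers": 0, "delta_pos": [-38, -70, -155], "angular": [0, 0, 0]}, {"fingers": 0, "delta_pos": [-38, -70, -155], "angular": [0, 0, 0]}, {"fingers": 0, "delta_pos": [-38, -70, -155], "angular": [0, 0, 0]}, {"fingers": 0, "delta_pos": [-38, -70, -155], "angular": [0, 0, 0]}]}}

```text
clock: 11.2
tool_pos: [0.4378, 0.0311, 0.1988]
orientation: [180.0, 0.1, -18.5]
force: [-0.6, 0.2, -0.3]
opening: 0.0002
gripper_force: 0.0
```

Run:
```python
from h import *
loc(); crop("wrist","w3",(0,0,560,420),1.428)
```

```text
local mm [-85.   -1.  198.8] ori [ 1.7995e+02  8.0000e-02 -1.8460e+01] F [-0.6  0.2 -0.3] t 11.2
```

View pics/w3.png

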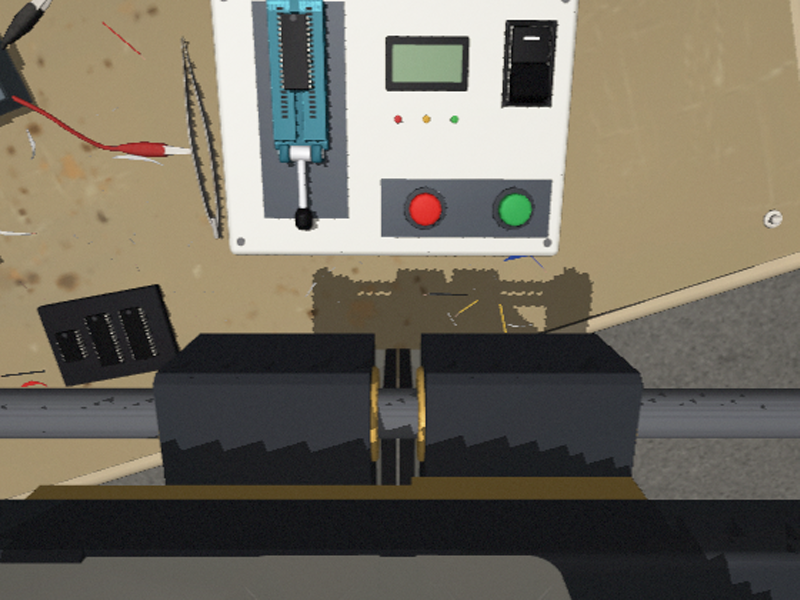

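The lever is flat with its knob at (304,218), the rocker is on, and both keys are up at (425,209) and (515,209). The box hasn't moved and nothing is touching it. I'll check the knob's angle, then hand in.

Run:
```python
from h import *
p=ctrl.camera_params("wrist");T=wristT(ctrl.get_obs(),p)
L=[[-15-37*np.cos(a),52,49+37*np.sin(a)] for a in(0,.1,.2)]+[[-46,-70,49]]
v=proj(world(Q,L),T,p)/.7; print(v.round(1))
if abs(v[0,1]-218)<=3: print(ctrl.close_job())
```

```text
[[303.2 219.9]
 [302.1 220.3]
 [300.9 220.1]
 [516.5 209.4]]
the job is handed in; nothing more can be done
None
```

The job is handed in after about 11 s: lever flat, rocker on, green key tapped and sprung back. The press forces I read peaked at about 8 N, and the box and the items in view stayed put; the lever's flatness rests on its stop and the pictures, because the final knob check can't resolve the last 0.2 rad.

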